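# Pin back the belt tension wheel of an orbital shaker

### The arm

A 6-joint arm with a two-finger parallel gripper is mounted at the origin on the work surface. World frame = base frame: x ahead of the robot, y to its left, z up, the work surface at z = 0. Lengths are in m, angles in rad, forces in N, time in s.
With the tool pointing down it reaches from about 0.35 to 0.925 m from the base axis. Payload 6.4 kg.
Tool frame: the origin (TCP) lies between the finger pads; the fingertips stand bot.tip_extent ahead of it and the grasp point (between the pads) is the TCP (bot.tip_extent is the distance from the TCP to the fingertips, in m); z points along the fingers, y is the direction in which the jaws open and shut (so a half turn about z gives the same grasp; the last joint's range is limited). The gripper opens to 94 mm and grips with 3 to 60 N. Pads are 16 mm wide; open, the fingers measure 119 mm over their backs; the gripper's body (75 mm by 177 mm) begins 78 mm behind the grasp point.
Start: joints at [-1.448, 0.245, 1.558, -0, 1.339, -0.174], TCP at [0.19, -0.622, 0.224] pointing down, gripper open.
Joint ranges: [-3.13, 3.13], [-1.02, 2.26], [0.13, 2.54], [-0.95, 4.09], [0.21, 2.88], [-2.74, 2.74]. Speed limits (rad/s): [2.57, 2.57, 3.14, 3.14, 3.14, 3.14].

### API

Orientations are given as a rotation vector (axis times angle).
In Python, from cell import bot, vision, order gives the robot as it stands.
- The arm moves only by the tool arm_command, never from a script. Its arguments are lists of equal length, an entry for each row: "offset": the shift along the tool's x, y, z in cm, a list of three; "twist": the turn about the tool's z in rad. In form: {"offset": [[dx, dy, dz], ...], "twist": [twist, ...]}. A call has 1 to 8 rows; each row is the pose to reach, as a shift and turn from the pose commanded when the call began, along the tool's axes at that moment; what a row does not reach only later rows make up. A row lasts 1/10 s, in which the tool goes at most 50 mm and 8.59 degrees, less where a joint would pass 70% of its speed; a pose out of reach is approached as far as the arm can. A call with a gripper value outside its range is refused whole. "jaw" is the closure, from -1 (fully open) to 1 (shut), so that 0 is half open, set as the call begins (left out, the last holds). The fingers move at their own pace and stop on an object; the grip force is fixed at half the most. Time passes only in rows, so rows that repeat a pose let the fingers close. It gives the time, the measured TCP pose, the force and the opening at its end, in the units of the state.
- bot.observe(): the state, without advancing time (a new reading comes with each control period).
- vision.capture(name): name is "scene" or "top"; returns a dict with "frame" (420x560x3 uint8, red, green, blue), "range_z" (420x560 float32, m along the optical axis (not along the pixel's ray), 0 where there is no reading), "mtx" (3x3 intrinsics, pixels), "cam_to_world" (4x4, takes a point from camera to world coordinates). Camera axes: x right, y up, looking along -z (the intrinsics and any distortion apply to the point x, -y, -z); pixel columns grow to the right and rows downward; lengths in m; the calibration is good to about 2 mm. A picture is of the moment at which its call begins.
- order.sign_off(): hands the job in, once; it reports no verdict.
The state is a dict: "clock": time; "joint_pos": joint angles; "joint_vel": joint speeds; "joint_efforts": joint torques, N m; "eef_pos": TCP position; "ee_rot": TCP orientation; "wrist_force": force on the tool from outside, world axes, zero at the start; "torque": the same for the moment, N m; "opening": finger opening in m.
Only numpy, scipy, OpenCV 4.12 (cv2) and the standard library are available. Lean on these libraries where they do the work, as an engineer would, in place of code of your own. Each camera call takes 0.05 s, during which the arm holds its last target. There are 200 camera calls.

### The job

The laboratory shaker is open for a new drive belt. Take the red-handled locking pin from its wooden tool block, put it through the brass-ringed eye of the blue sprung tension wheel, and with it turn the wheel counter-clockwise against its spring, feeling lightly with the pin's point for the hidden lock hole in the grey flange below; push the pin fully home there, upright with its collar flat on the wheel, and let go, so that the wheel stays pinned back. Do not force the pin against the flange or the wheel, and leave the dish, clamp and bottle where they are.

Things in the scene. Friction and masses are not known exactly. Their poses are not given: they have to be found in the camera images.
- pin_grip (a point): Locking pin (loose, 90 g): middle of its red grip, an upright square bar 18 x 18 mm, 44 mm tall; x and y square to its sides, z up along the pin. Below the grip: a steel collar 26 mm across, 4 mm thick, then a shank 10 mm across, 32 mm long, its last 5 mm a 45 degree cone to a 4 mm flat point.
- pin_collar (a point): Centre of the underside of the pin's collar, on the pin's axis, 26 mm below pin_grip. At the start the collar rests on the wooden block.
- pin_tip (a point): The pin's point, on its axis, 58 mm below pin_grip and 32 mm below the collar's underside.
- block: Wooden tool block, fixed, 60 x 60 x 40 mm, origin under its centre. The pin starts upright in the 14 mm hole at its middle, 34 mm deep. Three steel bits stand up to 12 mm out of its top, near its +x edge.
- eye (a point): Round 12 mm through hole, ringed with brass, in the blue tension wheel: its centre at the wheel's upper face, 94 mm above the bench, 50 mm from the wheel's axis. The wheel is a flat round plate 128 mm across, 8 mm thick, on an upright axis. Opposite the eye it carries a white belt roller, 40 mm across, 25 mm tall; its hub stands 8 mm tall, 26 mm across.
- wheel_axis (a point): The wheel's axis, at the height of the wheel's upper face. 2 mm under the wheel lies a fixed grey flange, 132 mm across, 20 mm thick, top 84 mm above the bench. It stops the pin's point except at one 12 mm through hole, the lock hole, 50 mm from the axis, hidden by the wheel, 0.35 to 1.2 rad counter-clockwise of the eye's rest place; it is not measured: feel the point sink into it.
- tension_wheel (a joint): Angle of the tension wheel in rad: 0 at rest on its stop, growing counter-clockwise seen from above, to 1.5 at the far stop. A spring drives it back to 0 with about 4.4 N at the eye at rest, rising by 1 N for each 0.23 rad.
- shaker: White laboratory shaker without its platform, fixed to the bench, 300 (x) x 390 (y) mm, its rim 72 mm above the bench; origin under its centre, x to its rear. The wheel's axis is 70 mm to -x and 90 mm to -y of the centre. Pulleys and crank studs on its deck reach up to 111 mm above the bench.
- dish_mid (a point): Small steel screw dish, loose on the shaker's deck, 64 mm across, 18 mm tall; its centre. To be left alone.
- clamp: Aluminium screw clamp lying loose on the bench, about 85 x 95 x 18 mm; origin on its underside. To be left alone.
- bottle: Amber bottle with a blue cap, loose, 64 mm across, 125 mm tall; origin under its centre. To be left alone.

How it is judged:
By the outcome, as a careful person would: the job done as asked, in the order asked, and still so for the second after the job is handed in, with the robot touching nothing.
It also fails if it takes over 64 s, if anything falls off the work surface, if the arm or the gripper's body presses on something with over 40 N, if the wrist force passes 120 N, or if a joint passes its speed limit or range.

## Working session

There is one attempt and no reset: what is moved stays moved. The work goes in short steps, Python scripts to look and compute and a tool call to move; the robot and the scene stay as the last step left them, time stands still between calls to the robot, and variables do not carry over. Pictures are saved under pics/ and viewed, about 8 in all and at most 12, crops included, and the job is handed in when it is done.

Besides the shell and the picture viewer there is one more tool, called in YAML: its name, and indented under it one key for each argument. arm_command: Moves the arm, as the interface text tells. Its arguments: {"type":"object","properties":{"offset":{"type":"array","items":{"type":"array","items":{"type":"number"}}},"twist":{"type":"array","items":{"type":"number"}},"jaw":{"type":"number"}},"required":["offset","twist"]}

```bash
mkdir -p pics
cat > h.py <<'E'
import numpy as np, cv2
from cell import bot, vision, order
def cap(n,f=None):
    c=vision.capture(n)
    if f: cv2.imwrite('pics/'+f,c['frame'][:,:,::-1])
    return c
def cloud(c):
    z=c['range_z'];h,w=z.shape;v,u=np.mgrid[:h,:w];K=c['mtx']
    P=np.stack([(u-K[0,2])/K[0,0]*z,-(v-K[1,2])/K[1,1]*z,-z],-1)
    T=c['cam_to_world'];return P@T[:3,:3].T+T[:3,3]
def ray(c,u,v,zz):
    K=c['mtx'];T=c['cam_to_world'];d=T[:3,:3]@np.array([(u-K[0,2])/K[0,0],-(v-K[1,2])/K[1,1],-1]);o=T[:3,3]
    return o+d*(zz-o[2])/d[2]
E
python3 - <<'E'
from h import *
s=bot.observe();print(s,bot.tip_extent)
for n in('scene','top'):
    c=cap(n,n+'0.png');np.savez(n+'0.npz',**c);print(n,c['mtx'],c['cam_to_world'])
E
```

```text
{'clock': 0.0, 'joint_pos': array([-1.44808210e+00,  2.45830336e-01,  1.55894928e+00,  1.34984022e-06,
        1.33872709e+00, -1.74096660e-01]), 'joint_vel': array([ 0.0010676 , -0.00052933,  0.00012982,  0.00066036,  0.00012658,
        0.00047575]), 'joint_efforts': array([ 8.21275844e-04, -4.15833914e+01, -3.14601374e+01,  6.85497536e-02,
        3.33540584e-02, -1.31093798e-04]), 'eef_pos': array([ 0.19004666, -0.62102254,  0.22336974]), 'ee_rot': array([-3.10516833e+00, -4.64236546e-01, -7.92483878e-05]), 'wrist_force': array([-0.93176205, -0.00211544,  0.41524856]), 'torque': array([ 0.03814926,  0.00090748, -0.07103897]), 'opening': 0.09393795548182556} 0.019
scene [[539.60732069   0.         281.71693802]
 [  0.         539.60732069 216.60893916]
 [  0.           0.           1.        ]] [[ 0.53543031 -0.65346231  0.53507139  1.27209885]
 [ 0.84443078  0.42608146 -0.32464016 -0.3769227 ]
 [-0.01584389  0.62565294  0.77994062  1.1782404 ]
 [ 0.          0.          0.          1.        ]]
top [[382.29256841   0.         287.46401219]
 [  0.         382.29256841 207.66470975]
 [  0.           0.           1.        ]] [[ 0.00955851  0.98562999 -0.16864805  0.35060827]
 [-0.9999516   0.00902843 -0.00390966  0.06215204]
 [-0.00233085  0.16867726  0.98566858  1.19169038]
 [ 0.          0.          0.          1.        ]]
```

View pics/top0.png

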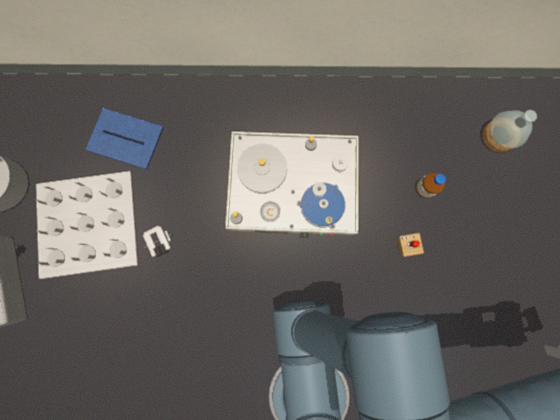

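View pics/scene0.png

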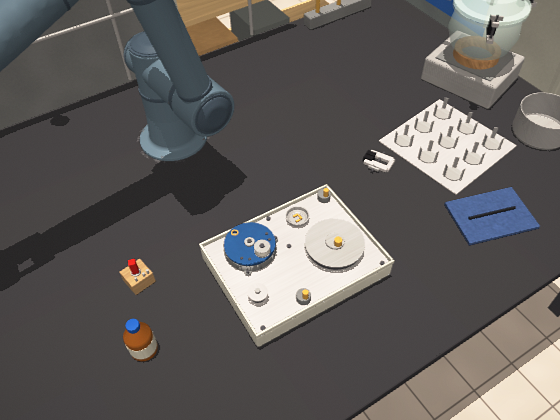

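The top view shows the block with the red pin at (412,244), the wheel at (323,204) and its brass eye near (329,220). In the scene view the pin is at (133,266), the eye at (235,232) and the roller at (262,248). Next I'll measure these.

Run:
```python
from h import *
for n in('scene','top'):
    c=dict(np.load(n+'0.npz'));f=c['frame'];P=cloud(c);hsv=cv2.cvtColor(f,cv2.COLOR_RGB2HSV)
    H,S,V=[hsv[...,i].astype(int) for i in range(3)]
    blue=(H>100)&(H<125)&(S>130)&(V>50)&(abs(P[...,2]-.094)<.01)
    red=((H<5)|(H>174))&(S>190)&(V>90)
    box={'scene':((100,160),(240,300)),'top':((395,430),(225,262))}[n]
    m=np.zeros_like(red);m[box[1][0]:box[1][1],box[0][0]:box[0][1]]=1
    red&=m
    # wheel
    k,l,st,ce=cv2.connectedComponentsWithStats(blue.astype(np.uint8)); i=1+np.argmax(st[1:,4])
    pts=cv2.convexHull(np.argwhere(l==i)[:,::-1].astype(np.int32))[:,0]
    W=np.array([ray(c,u,v,.094) for u,v in pts]);ctr,r=cv2.minEnclosingCircle(W[:,:2].astype(np.float32));print(n,'wheel',ctr,r)
    A=np.c_[2*W[:,:2],np.ones(len(W))];q=np.linalg.lstsq(A,(W[:,:2]**2).sum(1),rcond=None)[0];print('lsq',q[:2],np.sqrt(q[2]+q[0]**2+q[1]**2))
    # brass: near eye
    br=(H>8)&(H<30)&(S>110)&(V>70)&(abs(P[...,2]-.094)<.015)&(np.hypot(P[...,0]-ctr[0],P[...,1]-ctr[1])<.066)
    a=np.argwhere(br);print('brass',len(a),a.mean(0)[::-1],[ray(c,*((a.min(0)+a.max(0))/2)[::-1],.094)],ray(c,*a.mean(0)[::-1],.094))
    a=np.argwhere(red);print('red',len(a),a.min(0),a.max(0),'topz',np.percentile(P[red][:,2],[5,50,95]))
    hi=red&(P[...,2]>.081);print('pin top',np.median(P[hi],0),hi.sum())
    wd=(H>8)&(H<25)&(S>60)&(V>80)&m.astype(bool)&(abs(P[...,2]-.04)<.006)
    w=P[wd][:,:2].astype(np.float32);print('block',len(w),cv2.minAreaRect(w))
    sh=(P[...,2]>.064)&(P[...,2]<.08)&(S<60)&(V>120)&(abs(P[...,0]-ctr[0])<.35)&(abs(P[...,1]-ctr[1])<.4)
    k,l,st,ce=cv2.connectedComponentsWithStats(cv2.dilate(sh.astype(np.uint8),np.ones((3,3)))); i=1+np.argmax(st[1:,4]); w=P[(l==i)&sh][:,:2].astype(np.float32);print('shaker',cv2.minAreaRect(w))
    if n=='scene':
        y=cv2.resize(f[215:275,210:290],(640,480),interpolation=cv2.INTER_CUBIC);z=cv2.resize(f[240:300,105:165],(480,480),interpolation=cv2.INTER_CUBIC)
        cv2.imwrite('pics/crop.png',np.hstack([y[:, :],z])[:,:,::-1][::1,::1][:,:1120][::2,::2] if 0 else cv2.resize(np.hstack([y,z]),(800,343))[:,:,::-1])
```

```text
scene wheel (0.5545706748962402, -0.039013538509607315) 0.06567403674125671
lsq [ 0.55538978 -0.03834313] 0.06411745192277617
brass 18 [233.77777778 231.94444444] [array([ 0.5045384 , -0.05314881,  0.094     ])] [ 0.50407819 -0.05353373  0.094     ]
red 107 [259 128] [273 138] topz [0.05041141 0.07909862 0.09018898]
pin top [ 0.44480681 -0.30671272  0.08754676] 50
block 364 ((0.4416258931159973, -0.3069838285446167), (0.06448553502559662, 0.06168191879987717), 8.074586868286133)
shaker ((0.6253768801689148, 0.05167129635810852), (0.39368829131126404, 0.3046935200691223), 88.51547241210938)
top wheel (0.5004925727844238, -0.06858334690332413) 9.999999747378752e-05
lsq [ 0.12641017 -0.0173222 ] 0.3775782710951296
brass 3 [329.33333333 219.33333333] [array([ 0.50472849, -0.0527031 ,  0.094     ])] [ 0.50523814 -0.05512089  0.094     ]
red 35 [241 410] [246 418] topz [0.06802529 0.08641812 0.09202447]
pin top [ 0.43950432 -0.30288862  0.08794072] 26
block 312 ((0.4398089349269867, -0.3056143820285797), (0.05981508269906044, 0.06174648925662041), 10.475130081176758)
shaker ((0.6250519156455994, 0.05175207555294037), (0.38935908675193787, 0.3012271225452423), 88.41451263427734)
```

View pics/crop.png

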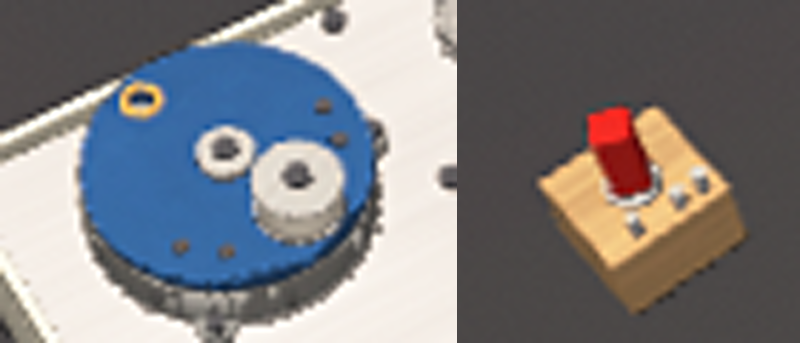

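The left half of the crop shows the eye ring centred at scene pixel about (234.2,232). The right half shows the pin's red top at about (131.5,261.7), with the bits on the +x side of the block. Next: the pin's top face and yaw.

```bash
cat >> h.py <<'E'
from scipy.spatial.transform import Rotation as Ro
def st():
    s=bot.observe();R=Ro.from_rotvec(s['ee_rot']).as_matrix()
    print('t',round(s['clock'],2),'p',s['eef_pos'].round(4),'yawx',round(np.arctan2(R[1,0],R[0,0]),4),'tilt',R[:,2].round(3),'F',s['wrist_force'].round(1),'open',round(s['opening'],4))
    return s,R
def to(*targets):
    s,R=st()
    for t in targets: print('->',(R.T@(np.array(t)-s['eef_pos'])*100).round(2))
E
python3 - <<'E'
from h import *
c=dict(np.load('scene0.npz'));f=c['frame'];print('V\n',f[256:276,124:142,0])
for u,v in((131.5,261.7),):print(ray(c,u,v,.088))
P=cloud(c)
m=(f[...,0]>190)&(f[...,1]<70);m[:250]=0;m[280:]=0;m[:,:110]=0;m[:,160:]=0
a=np.argwhere(m);W=np.array([ray(c,u,v,.088)[:2] for v,u in a]);print(len(a),W.mean(0),cv2.minAreaRect(W.astype(np.float32)))
to((.4407,-.3063,.2),(.4407,-.3063,.074))
E
```

```text
V
 [[ 74  73  74  74  74  75  76  75  76  76  77  76  77  76  76  74  76  76]
 [ 75  75  74  76  76  75  74  74  73  71  74  74  75  75  73  72  73  75]
 [ 75  75  75  73  73  70  67  62  75 111  74  66  70  69  63 104  79  69]
 [ 76  75  76  70  63 108 143 239 255 254 237 120  60 143 236 250 190  95]
 [ 75  75  73  89 250 252 246 247 247 249 235 122 139 235 246 246 243 179]
 [ 75  75  73  69 242 249 245 244 244 248 239 153 234 246 241 236 233 234]
 [ 76  76  72  62 236 247 245 245 245 247 238 132 204 238 234 227 231 241]
 [ 77  76  74  62 244 250 247 248 248 248 247 142 159 226 228 233 238 234]
 [ 76  75  72  64 246 252 250 246 236 208 167 125 100 228 241 237 230 226]
 [ 75  74  70  61 176 188 165 150 146 141 136 131  96 171 231 228 227 229]
 [ 72  68  62 140 177 146 134 134 136 137 138 137 113 100 220 232 230 230]
 [ 65 142 234 244 246 169 134 137 137 137 137 138 128  97 164 230 231 228]
 [139 234 244 242 240 194 142 136 137 138 137 138 133 103 112 174 227 229]
 [244 243 239 234 230 232 167 136 137 138 138 137 137 118 109 225 180 234]
 [241 236 231 228 233 242 206 146 136 139 137 137 138 128 107 139 174 242]
 [233 230 230 235 240 236 231 157 132 136 138 138 138 136 112 123 121 237]
 [229 233 238 238 230 225 231 196 146 136 136 136 136 138 128 127  97 236]
 [236 241 234 224 224 228 232 182 136 132 136 145 132 118 121 175 129 235]
 [239 230 223 224 229 229 231 219 212 142 104 118 223 235 204 135 233 248]
 [226 224 228 230 228 228 226 185 162 212 222 222 222 153 119 230 246 247]]
[ 0.44301056 -0.30585476  0.088     ]
38 [ 0.44225044 -0.3066381 ] ((0.4421665668487549, -0.3068302571773529), (0.014519648626446724, 0.015802087262272835), 67.3761215209961)
t 0.1 p [ 0.19   -0.6211  0.2235] yawx 0.2968 tilt [-0.     0.002 -1.   ] F [-0.2  0.7  0.7] open 0.0942
-> [ 33.18 -22.77   2.39]
-> [ 33.17 -22.74  14.99]
```

arm_command:
  offset:
    - [33.3,-22.7,2.4]
    - [33.3,-22.7,2.4]
    - [33.3,-22.7,2.4]
    - [33.3,-22.7,2.4]
    - [33.3,-22.7,2.4]
    - [33.3,-22.7,2.4]
    - [33.3,-22.7,2.4]
    - [33.3,-22.7,2.4]
  twist: [0.7,0.7,0.7,0.7,0.7,0.7,0.7,0.7]
  jaw: -0.1

```text
clock: 0.9
eef_pos: [0.4396, -0.3093, 0.2004]
ee_rot: [-3.078, 0.629, 0.0]
wrist_force: [0.2, -0.9, -0.3]
opening: 0.0519
```

Run:
```python
from h import *
to((.442,-.3065,.2),(.442,-.3065,.076))
```

```text
t 0.9 p [ 0.4396 -0.3093  0.2004] yawx -0.4035 tilt [-0.  0. -1.] F [ 0.2 -0.9 -0.3] open 0.0519
-> [ 0.11 -0.35  0.04]
-> [ 0.11 -0.35 12.44]
```

arm_command:
  offset:
    - [0,0,4]
    - [0,0,8]
    - [0,0,8]
    - [0,0,8]
  twist: [0,0,0,0]

```text
clock: 1.3
eef_pos: [0.4386, -0.3111, 0.1208]
ee_rot: [-3.077, 0.629, 0.002]
wrist_force: [0.3, 0.0, 0.4]
opening: 0.0515
```

Run:
```python
from h import *
to((.442,-.3065,.076))
for n in('scene','top'):
    c=cap(n); f=c['frame']
    if n=='scene': a=f[225:300,90:170]
    else: b=f[205:270,370:450]
cv2.imwrite('pics/g1.png',np.hstack([cv2.resize(a,(400,375),interpolation=2),cv2.resize(b,(400,375),interpolation=2)])[:,:,::-1])
```

```text
t 1.3 p [ 0.4386 -0.3111  0.1208] yawx -0.4034 tilt [-0.001  0.001 -1.   ] F [0.3 0.  0.4] open 0.0515
-> [ 0.14 -0.56  4.48]
```

View pics/g1.png

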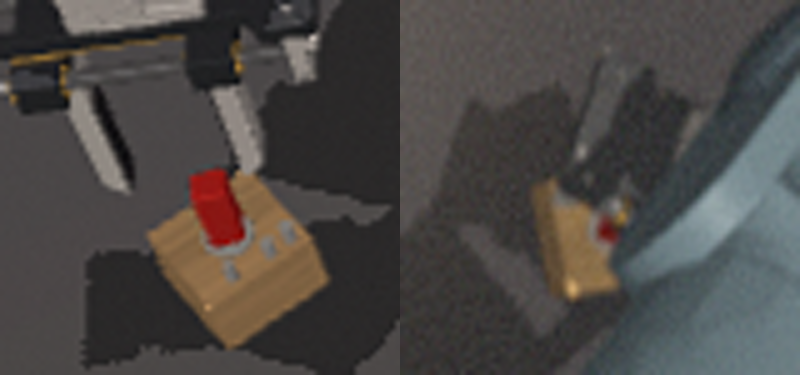

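The left half shows the fingers straddling the pin, with the red grip in line with the jaws. I'll correct by about 5 mm and go down.

arm_command:
  offset:
    - [0.15,-0.55,0]
    - [0.15,-0.55,2]
    - [0.15,-0.55,4.4]
    - [0.15,-0.55,4.4]
    - [0.15,-0.55,4.4]
  twist: [0,0,0,0,0]

```text
clock: 1.9
eef_pos: [0.4429, -0.3072, 0.0779]
ee_rot: [3.077, -0.629, 0.002]
wrist_force: [-0.1, 0.0, 1.5]
opening: 0.0513
```

Run:
```python
from h import *
to((.442,-.3065,.076))
```

```text
t 1.9 p [ 0.4429 -0.3072  0.0779] yawx -0.4033 tilt [ 0.001 -0.001 -1.   ] F [-0.1  0.   1.5] open 0.0513
-> [-0.11 -0.03  0.19]
```

Close the jaws.

arm_command:
  offset:
    - [-0.1,0,0.2]
    - [-0.1,0,0.2]
    - [-0.1,0,0.2]
    - [-0.1,0,0.2]
    - [-0.1,0,0.2]
    - [-0.1,0,0.2]
  twist: [0,0,0,0,0,0]
  jaw: 1

```text
clock: 2.5
eef_pos: [0.4417, -0.3066, 0.0752]
ee_rot: [3.078, -0.629, 0.001]
wrist_force: [0.1, -0.2, 1.9]
opening: 0.0187
```

arm_command:
  offset:
    - [0,0,0]
    - [0,0,0]
    - [0,0,-1]
    - [0,0,-4]
    - [0,0,-8]
    - [0,0,-11]
    - [0,0,-11]
  twist: [0,0,0,0,0,0,0]

```text
clock: 3.2
eef_pos: [0.4435, -0.3085, 0.19]
ee_rot: [3.073, -0.628, 0.012]
wrist_force: [0.9, 0.0, -0.6]
opening: 0.0179
```

Run:
```python
from h import *
# hover: tip ~20mm above wheel -> tcp z=.094+.02+.067
to((.505,-.053,.185))
c=cap('scene');f=c['frame'];cv2.imwrite('pics/g2.png',cv2.resize(f[170:320,60:260],(800,600),interpolation=2)[:,:,::-1])
```

```text
t 3.2 p [ 0.4435 -0.3085  0.19  ] yawx -0.4031 tilt [ 0.007 -0.007 -1.   ] F [ 0.9  0.  -0.6] open 0.0179
-> [ -4.37 -25.92   0.36]
```

View pics/g2.png

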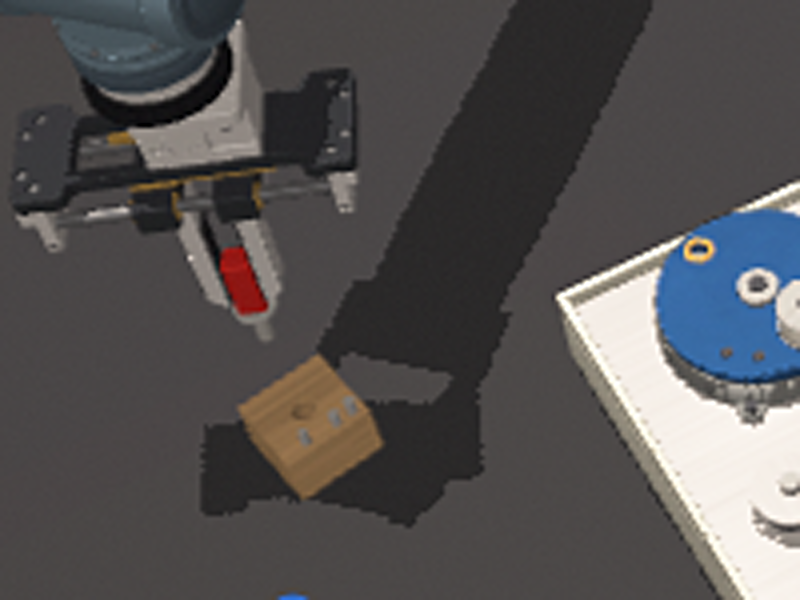

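The pin is held upright between the jaws and the block's hole is empty. I'll move it over the eye.

arm_command:
  offset:
    - [-0.5,-3,0]
    - [-1.1,-7,0]
    - [-1.8,-11,0]
    - [-2.4,-15,0]
    - [-3,-19,0]
    - [-3.7,-23,0]
    - [-4.1,-25.8,0]
    - [-4.1,-25.8,0]
  twist: [0,0,0,0,0,0,0,0]

```text
clock: 4.05
eef_pos: [0.5038, -0.0498, 0.1822]
ee_rot: [-3.078, 0.622, 0.007]
wrist_force: [0.0, -0.3, -1.2]
opening: 0.0178
```

arm_command:
  offset:
    - [0,0,0]
    - [0,0,0]
    - [0,0,0]
  twist: [0,0,0]

```text
clock: 4.35
eef_pos: [0.5046, -0.054, 0.1842]
ee_rot: [3.077, -0.632, -0.001]
wrist_force: [0.5, -0.5, -0.2]
opening: 0.018
```

Run:
```python
from h import *
to((.505,-.053,.181))
c=cap('scene');np.savez('s3.npz',**c);f=c['frame'];cv2.imwrite('pics/g3.png',cv2.resize(f[195:270,190:290],(800,600),interpolation=2)[:,:,::-1])
# predicted pixel of tip and eye
def px(c,p):
    T=c['cam_to_world'];q=T[:3,:3].T@(np.array(p)-T[:3,3]);K=c['mtx'];return K[0,0]*q[0]/-q[2]+K[0,2],K[1,1]*-q[1]/-q[2]+K[1,2]
s=bot.observe();p=s['eef_pos'];
for z in(.035,.067):
  u,v=px(c,p-[0,0,z]);print('tip px',u,v,'crop',(u-190+.5)*8,(v-195+.5)*8)
```

```text
t 4.35 p [ 0.5046 -0.054   0.1842] yawx -0.4049 tilt [-0.001  0.    -1.   ] F [ 0.5 -0.5 -0.2] open 0.018
-> [ 0.   -0.11  0.32]
tip px 231.81731020456638 218.4915390990056 crop 338.53848163653106 191.93231279204474
tip px 232.94849873248916 226.50186836349178 crop 347.58798985991325 256.01494690793425
```

View pics/g3.png

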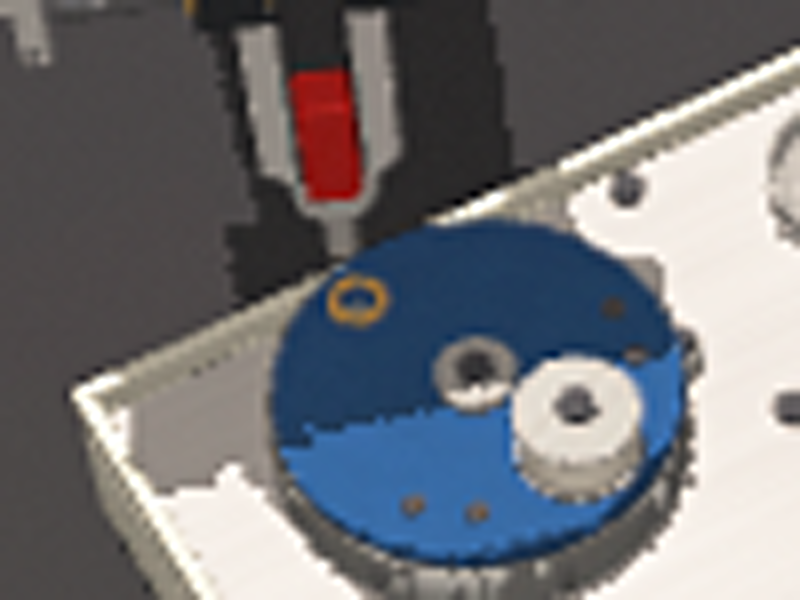

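The pin's tip is at crop (343,253) and the eye at (358,300). Dropped straight down, the point lands within about 1.5 mm of the eye, so I'll correct that and lower the pin to just above the wheel.

arm_command:
  offset:
    - [0,-0.15,0]
    - [0,-0.15,1]
    - [0,-0.15,1.9]
    - [0,-0.15,1.9]
    - [0,-0.15,1.9]
  twist: [0,0,0,0,0]

```text
clock: 4.9
eef_pos: [0.5052, -0.0515, 0.1651]
ee_rot: [-3.078, 0.629, 0.002]
wrist_force: [0.7, -0.2, -0.5]
opening: 0.0177
```

Run:
```python
from h import *
to((.5055,-.0526,.161))
c=cap('scene','s4.png');f=c['frame'];cv2.imwrite('pics/g4.png',cv2.resize(f[205:250,205:265],(800,600),interpolation=2)[:,:,::-1])
```

```text
t 4.9 p [ 0.5052 -0.0515  0.1651] yawx -0.4032 tilt [-0.001  0.    -1.   ] F [ 0.7 -0.2 -0.5] open 0.0177
-> [0.07 0.09 0.41]
```

View pics/g4.png

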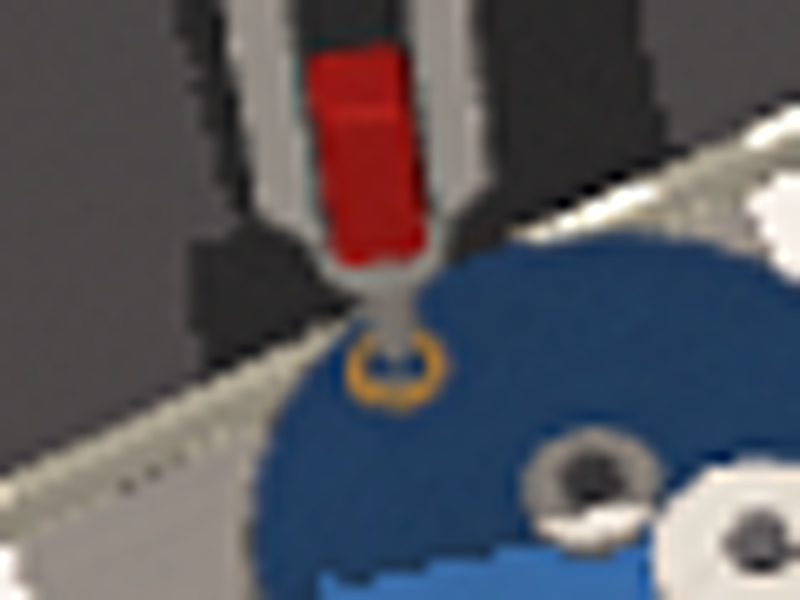

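The point sits right above the middle of the brass ring (crop 393,355 against 397,370). I'll lower it into the eye.

arm_command:
  offset:
    - [0,0.03,0.3]
    - [0,0.03,0.6]
    - [0,0.03,0.6]
  twist: [0,0,0]

```text
clock: 5.25
eef_pos: [0.5052, -0.0518, 0.1593]
ee_rot: [-3.078, 0.629, 0.001]
wrist_force: [0.5, -0.5, -1.4]
opening: 0.0179
```

arm_command:
  offset:
    - [0,0,0.2]
    - [0,0,0.4]
    - [0,0,0.4]
  twist: [0,0,0]

```text
clock: 5.55
eef_pos: [0.5053, -0.0518, 0.1554]
ee_rot: [-3.078, 0.629, 0.001]
wrist_force: [-1.0, -0.3, -1.7]
opening: 0.0177
```

The pin is in the eye with no contact force. Next, the offsets along the arc.

```bash
cat > arc.py <<'E'
from h import *
import sys
C=np.array([float(sys.argv[3]),float(sys.argv[4])]) if len(sys.argv)>4 else np.array([.553,-.0368])
s,R=st();p=s['eef_pos'][:2]-C
a=np.arctan2(p[1],p[0])%(2*np.pi);print('angle',a,'theta',a-np.deg2rad(197.5),'r',np.hypot(*p))
for t in np.arange(1,9)*float(sys.argv[1]):
    d=float(sys.argv[2])*np.array([np.cos(a+t),np.sin(a+t)])-p
    print(round(t,3),(R[:2,:2].T@d*100).round(2))
E
python3 arc.py 0.05 0.05
```

```text
t 5.55 p [ 0.5053 -0.0518  0.1554] yawx -0.4032 tilt [-0.001  0.    -1.   ] F [-1.  -0.3 -1.7] open 0.0177
angle 3.4462968434321044 theta -0.0007284292566964723 r 0.05004276744975583
0.05 [0.17 0.18]
0.1 [0.35 0.36]
0.15 [0.53 0.53]
0.2 [0.72 0.69]
0.25 [0.93 0.84]
0.3 [1.13 0.97]
0.35 [1.35 1.1 ]
0.4 [1.57 1.22]
```

arm_command:
  offset:
    - [0,0,0.2]
    - [0.17,0.18,0.2]
    - [0.35,0.36,0.2]
    - [0.53,0.53,0.2]
    - [0.72,0.69,0.2]
    - [0.93,0.84,0.2]
    - [0.93,0.84,0.2]
  twist: [0,0,0,0,0,0,0]

```text
clock: 6.25
eef_pos: [0.5103, -0.0621, 0.1534]
ee_rot: [-3.075, 0.629, 0.003]
wrist_force: [-1.5, 4.8, -1.3]
opening: 0.018
```

```bash
python3 arc.py 0.05 0.05; python3 -c "
from h import *
c=cap('scene');f=c['frame'];cv2.imwrite('pics/g5.png',cv2.resize(f[200:275,190:290],(800,600),interpolation=2)[:,:,::-1])"
```

```text
t 6.25 p [ 0.5103 -0.0621  0.1534] yawx -0.4037 tilt [-0.001  0.004 -1.   ] F [-1.5  4.8 -1.3] open 0.018
angle 3.6774798275677076 theta 0.23045455487890676 r 0.049611824664369614
0.05 [0.18 0.17]
0.1 [0.39 0.31]
0.15 [0.61 0.43]
0.2 [0.84 0.54]
0.25 [1.07 0.64]
0.3 [1.3  0.72]
0.35 [1.54 0.8 ]
0.4 [1.78 0.86]
```

View pics/g5.png

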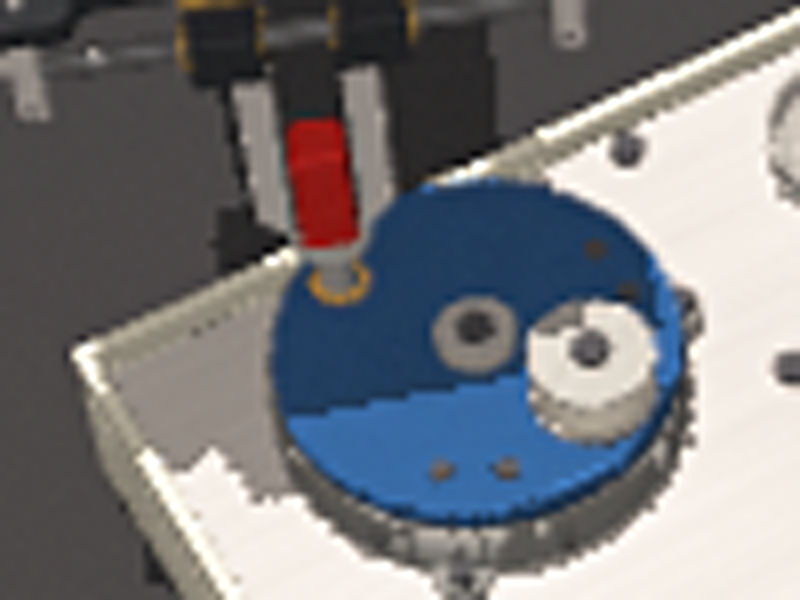

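The pin is seated in the eye and the wheel turns with it, with a spring force of about 5 N. Now I'll find the flange surface.

arm_command:
  offset:
    - [0,0,0.1]
    - [0,0,0.15]
    - [0,0,0.2]
    - [0,0,0.2]
  twist: [0,0,0,0]

```text
clock: 6.7
eef_pos: [0.5102, -0.0621, 0.1516]
ee_rot: [-3.075, 0.629, 0.004]
wrist_force: [-1.9, 3.9, 1.5]
opening: 0.0179
```

arm_command:
  offset:
    - [0,0,0.05]
    - [0,0,0.05]
  twist: [0,0]

```text
clock: 6.9
eef_pos: [0.5103, -0.0621, 0.1512]
ee_rot: [-3.075, 0.629, 0.003]
wrist_force: [-2.9, 5.0, 1.2]
opening: 0.018
```

arm_command:
  offset:
    - [0,0,0.05]
    - [0,0,0.05]
  twist: [0,0]

```text
clock: 7.1
eef_pos: [0.5104, -0.0622, 0.1511]
ee_rot: [-3.075, 0.629, 0.003]
wrist_force: [-3.1, 5.4, 3.3]
opening: 0.0179
```

The pin's point touches the flange at TCP z of about 0.1512 with about 5 N. I'll slide counter-clockwise in small steps and watch z and Fz.

arm_command:
  offset:
    - [0.09,0.08,0]
    - [0.18,0.17,0]
    - [0.29,0.24,0]
    - [0.39,0.31,0]
    - [0.39,0.31,0]
  twist: [0,0,0,0,0]

```text
clock: 7.6
eef_pos: [0.5128, -0.066, 0.151]
ee_rot: [-3.074, 0.629, 0.003]
wrist_force: [-2.2, 7.0, 3.5]
opening: 0.0176
```

arm_command:
  offset:
    - [0.11,0.06,0]
    - [0.22,0.12,0]
    - [0.22,0.12,0]
  twist: [0,0,0]

```text
clock: 7.9
eef_pos: [0.5142, -0.0678, 0.151]
ee_rot: [-3.073, 0.629, 0.004]
wrist_force: [-2.6, 7.9, 4.5]
opening: 0.0178
```

```bash
python3 arc.py 0.05 0.05
```

```text
t 7.9 p [ 0.5142 -0.0678  0.151 ] yawx -0.4036 tilt [-0.002  0.005 -1.   ] F [-2.6  7.9  4.5] open 0.0178
angle 3.8161082748628914 theta 0.3690830021740905 r 0.04964173416356482
0.05 [0.21 0.14]
0.1 [0.43 0.25]
0.15 [0.67 0.34]
0.2 [0.91 0.41]
0.25 [1.15 0.48]
0.3 [1.39 0.53]
0.35 [1.64 0.58]
0.4 [1.89 0.6 ]
```

arm_command:
  offset:
    - [0.11,0.07,0]
    - [0.22,0.12,0]
    - [0.22,0.12,0]
  twist: [0,0,0]

```text
clock: 8.2
eef_pos: [0.5157, -0.0696, 0.151]
ee_rot: [-3.073, 0.629, 0.005]
wrist_force: [-3.0, 8.2, 5.2]
opening: 0.0179
```

arm_command:
  offset:
    - [0.11,0.05,0]
    - [0.22,0.1,0]
    - [0.22,0.1,0]
  twist: [0,0,0]

```text
clock: 8.5
eef_pos: [0.5171, -0.0712, 0.1509]
ee_rot: [-3.073, 0.629, 0.006]
wrist_force: [-3.4, 8.5, 5.2]
opening: 0.0177
```

arm_command:
  offset:
    - [0.12,0.05,0]
    - [0.23,0.09,0]
    - [0.23,0.09,0]
  twist: [0,0,0]

```text
clock: 8.8
eef_pos: [0.5187, -0.0729, 0.1509]
ee_rot: [-3.073, 0.629, 0.007]
wrist_force: [-3.2, 9.4, 5.0]
opening: 0.0178
```

```bash
python3 arc.py 0.05 0.05
```

```text
t 8.8 p [ 0.5187 -0.0729  0.1509] yawx -0.4035 tilt [-0.003  0.006 -1.   ] F [-3.2  9.4  5. ] open 0.0178
angle 3.9528019390471845 theta 0.5057766663583836 r 0.049767442818293935
0.05 [0.23 0.1 ]
0.1 [0.47 0.17]
0.15 [0.71 0.23]
0.2 [0.96 0.27]
0.25 [1.21 0.31]
0.3 [1.45 0.33]
0.35 [1.7  0.34]
0.4 [1.95 0.33]
```

arm_command:
  offset:
    - [0.13,0.02,-0.01]
    - [0.25,0.05,-0.01]
    - [0.25,0.05,-0.01]
  twist: [0,0,0]

```text
clock: 9.1
eef_pos: [0.5208, -0.0743, 0.151]
ee_rot: [-3.073, 0.629, 0.007]
wrist_force: [-4.6, 9.6, 4.8]
opening: 0.0177
```

arm_command:
  offset:
    - [0.12,0.03,0]
    - [0.24,0.06,0]
    - [0.24,0.06,0]
  twist: [0,0,0]

```text
clock: 9.4
eef_pos: [0.523, -0.0757, 0.1509]
ee_rot: [-3.072, 0.629, 0.006]
wrist_force: [-3.6, 9.1, 3.5]
opening: 0.0176
```

arm_command:
  offset:
    - [0.12,0.03,0]
    - [0.25,0.05,0]
    - [0.25,0.05,0]
  twist: [0,0,0]

```text
clock: 9.7
eef_pos: [0.5251, -0.077, 0.1508]
ee_rot: [-3.072, 0.629, 0.006]
wrist_force: [-2.1, 9.2, 3.4]
opening: 0.018
```

```bash
python3 arc.py 0.05 0.05
```

```text
t 9.7 p [ 0.5251 -0.077   0.1508] yawx -0.4038 tilt [-0.003  0.006 -1.   ] F [-2.1  9.2  3.4] open 0.018
angle 4.10563466958723 theta 0.6586093968984295 r 0.04892926917884536
0.05 [0.22 0.15]
0.1 [0.47 0.18]
0.15 [0.72 0.2 ]
0.2 [0.97 0.21]
0.25 [1.22 0.2 ]
0.3 [1.47 0.18]
0.35 [1.72 0.15]
0.4 [1.97 0.11]
```

arm_command:
  offset:
    - [0.01,-0.06,0]
    - [0.13,-0.04,0]
    - [0.25,-0.03,0]
    - [0.25,-0.03,0]
  twist: [0,0,0,0]

```text
clock: 10.1
eef_pos: [0.5272, -0.078, 0.1507]
ee_rot: [-3.073, 0.629, 0.007]
wrist_force: [-3.7, 8.7, 3.4]
opening: 0.0176
```

arm_command:
  offset:
    - [0.12,0.01,0]
    - [0.25,0.02,0]
    - [0.25,0.02,0]
  twist: [0,0,0]

```text
clock: 10.4
eef_pos: [0.5293, -0.0793, 0.1506]
ee_rot: [-3.073, 0.629, 0.008]
wrist_force: [-3.8, 8.3, 2.7]
opening: 0.0182
```

```bash
python3 arc.py 0.05 0.049
```

```text
t 10.4 p [ 0.5293 -0.0793  0.1506] yawx -0.4036 tilt [-0.004  0.006 -1.   ] F [-3.8  8.3  2.7] open 0.0182
angle 4.20256743881338 theta 0.7555421661245787 r 0.04864955876807398
0.05 [0.24 0.05]
0.1 [0.49 0.06]
0.15 [0.73 0.06]
0.2 [0.97 0.04]
0.25 [1.22 0.01]
0.3 [ 1.46 -0.03]
0.35 [ 1.7  -0.08]
0.4 [ 1.93 -0.15]
```

arm_command:
  offset:
    - [0,0,0.05]
    - [0,0,0.05]
  twist: [0,0]

```text
clock: 10.6
eef_pos: [0.5295, -0.0794, 0.1505]
ee_rot: [-3.074, 0.629, 0.006]
wrist_force: [-4.4, 8.2, 4.6]
opening: 0.0178
```

arm_command:
  offset:
    - [0.12,0.01,0]
    - [0.24,0.02,0]
    - [0.24,0.02,0]
  twist: [0,0,0]

```text
clock: 10.9
eef_pos: [0.5316, -0.0804, 0.1503]
ee_rot: [-3.073, 0.629, 0.007]
wrist_force: [-4.0, 7.4, 3.5]
opening: 0.0178
```

arm_command:
  offset:
    - [0.12,-0.01,0.02]
    - [0.24,-0.01,0.02]
    - [0.24,-0.01,0.02]
  twist: [0,0,0]

```text
clock: 11.2
eef_pos: [0.5337, -0.0814, 0.15]
ee_rot: [-3.074, 0.629, 0.007]
wrist_force: [-4.2, 6.9, 4.8]
opening: 0.0175
```

arm_command:
  offset:
    - [0.12,-0.01,0.02]
    - [0.24,-0.02,0.02]
    - [0.24,-0.02,0.02]
  twist: [0,0,0]

```text
clock: 11.5
eef_pos: [0.5358, -0.0824, 0.1498]
ee_rot: [-3.074, 0.629, 0.008]
wrist_force: [-4.6, 7.1, 4.3]
opening: 0.0174
```

```bash
python3 arc.py 0.05 0.0485; python3 -c "
from h import *
c=cap('scene');f=c['frame'];cv2.imwrite('pics/g6.png',cv2.resize(f[200:275,190:290],(800,600),interpolation=2)[:,:,::-1])"
```

```text
t 11.5 p [ 0.5358 -0.0824  0.1498] yawx -0.4034 tilt [-0.004  0.004 -1.   ] F [-4.6  7.1  4.3] open 0.0174
angle 4.3526066741701435 theta 0.9055814014813426 r 0.04873308049652147
0.05 [ 0.24 -0.04]
0.1 [ 0.48 -0.07]
0.15 [ 0.72 -0.11]
0.2 [ 0.96 -0.16]
0.25 [ 1.19 -0.23]
0.3 [ 1.42 -0.3 ]
0.35 [ 1.65 -0.39]
0.4 [ 1.87 -0.49]
```

View pics/g6.png

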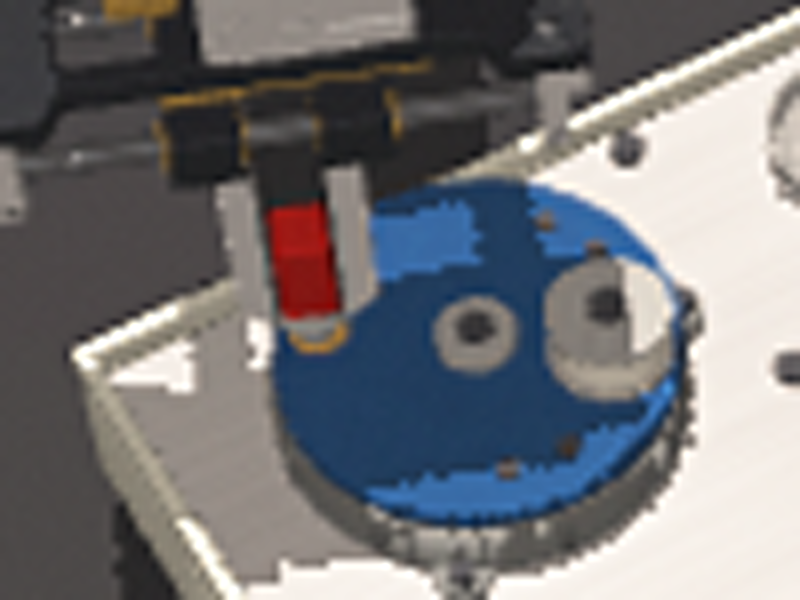

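The picture shows the eye at about crop (320,328), closer under the collar than it should be. So the pin has tilted about the jaw axis: its point lags toward the robot, which also explains the z drift. My pushing direction is now across the pads. I'll work out where the eye really is before turning the gripper.

Run:
```python
from h import *
c=dict(np.load('scene0.npz'))
e=ray(c,229.5,240.5,.094);e0=ray(c,234.25,232,.094);print('eye now',e,'eye0',e0)
r=ray(c,190+607/8-.5,200+303/8-.5,.119);print('roller now',r)
r0=ray(c,210+297/5.714-.5,215+173/5.714-.5,.119);print('roller0',r0)
for C in((.553,-.0368),(.5545,-.0375)):
    f=lambda p:np.arctan2(p[1]-C[1],p[0]-C[0])
    print('eye ang',f(e)%6.283,f(e0)%6.283,'dtheta eye',f(e)-f(e0),'roller',f(r)-f(r0),'radii',np.hypot(*(e[:2]-C)),np.hypot(*(r[:2]-C)),np.hypot(*(r0[:2]-C)))
s=bot.observe();print(s['joint_pos'].round(3),s['torque'].round(2))
```

```text
eye now [ 0.52163596 -0.07555341  0.094     ] eye0 [ 0.5048832  -0.05261917  0.094     ]
roller now [ 0.57853144 -0.00430199  0.119     ]
roller0 [ 0.5924113  -0.02376738  0.119     ]
eye ang 4.0318035301149004 3.459041661076939 dtheta eye 0.5727618690379614 roller 0.585515895580996 radii 0.049855087747993264 0.04132765645061449 0.04151023246729562
eye ang 3.9998500950896174 3.437187579027416 dtheta eye 0.5626625160622014 roller 0.5966927937103341 radii 0.050280285639703964 0.04098314372779863 0.040321844851516665
[-0.363  0.078  1.89   0.003  1.179  1.61 ] [ 1.65  1.12 -0.02]
```

The wheel is really at about 0.58 rad and the pin lags by about 15 mm of tilt. I'll unload the point, turn the gripper about the eye so the jaws push along the tangent, and then straighten the pin gently against the eye.

arm_command:
  offset:
    - [0,0,-0.15]
    - [0,0,-0.25]
    - [0,0,-0.25]
  twist: [0,0,0]

```text
clock: 11.85
eef_pos: [0.535, -0.0822, 0.1508]
ee_rot: [-3.074, 0.629, 0.011]
wrist_force: [-4.7, 6.3, -1.8]
opening: 0.0176
```

arm_command:
  offset:
    - [-0.01,-0.15,0]
    - [-0.04,-0.37,0]
    - [-0.11,-0.58,0]
    - [-0.2,-0.77,0]
    - [-0.33,-0.96,0]
    - [-0.47,-1.12,0]
    - [-0.64,-1.26,0]
    - [-0.64,-1.26,0]
  twist: [-0.14,-0.28,-0.42,-0.56,-0.7,-0.84,-0.98,-0.98]

```text
clock: 12.65
eef_pos: [0.5336, -0.0689, 0.151]
ee_rot: [-3.006, -0.896, 0.01]
wrist_force: [-5.6, 3.9, -0.5]
opening: 0.0178
```

Run:
```python
from h import *
s,R=st()
p=s['eef_pos'];E=np.array([.5216,-.0756])
t=bot.observe()['torque'];print(t)
to((*(E+.0157*np.array([np.cos(.95),np.sin(.95)])),.1525),(*(E+.0157*np.array([np.cos(1.15),np.sin(1.15)])),.1525),(*E,.1535))
```

```text
t 12.65 p [ 0.5336 -0.0689  0.151 ] yawx 0.5792 tilt [-0.007  0.003 -1.   ] F [-5.6  3.9 -0.5] open 0.0178
[ 0.8087057   1.34007426 -0.04847165]
t 12.65 p [ 0.5336 -0.0689  0.151 ] yawx 0.5792 tilt [-0.007  0.003 -1.   ] F [-5.6  3.9 -0.5] open 0.0178
-> [ 0.09 -0.66 -0.15]
-> [-0.06 -0.94 -0.14]
-> [-1.38 -0.1  -0.24]
```

arm_command:
  offset:
    - [0,-0.2,-0.1]
    - [0.02,-0.4,-0.15]
    - [0,-0.6,-0.2]
    - [0,-0.75,-0.2]
    - [-0.06,-0.9,-0.2]
    - [-0.06,-0.9,-0.2]
  twist: [-0.13,-0.26,-0.39,-0.52,-0.62,-0.62]

```text
clock: 13.25
eef_pos: [0.5273, -0.0623, 0.1525]
ee_rot: [-2.588, -1.769, 0.011]
wrist_force: [-8.2, -0.1, -1.0]
opening: 0.0176
```

Run:
```python
from h import *
to((.5216,-.0756,.1535))
c=cap('scene');f=c['frame'];cv2.imwrite('pics/g7.png',cv2.resize(f[200:275,190:290],(800,600),interpolation=2)[:,:,::-1])
```

```text
t 13.25 p [ 0.5273 -0.0623  0.1525] yawx 1.1988 tilt [-0.01   0.001 -1.   ] F [-8.2 -0.1 -1. ] open 0.0176
-> [-1.44 -0.05 -0.09]
```

View pics/g7.png

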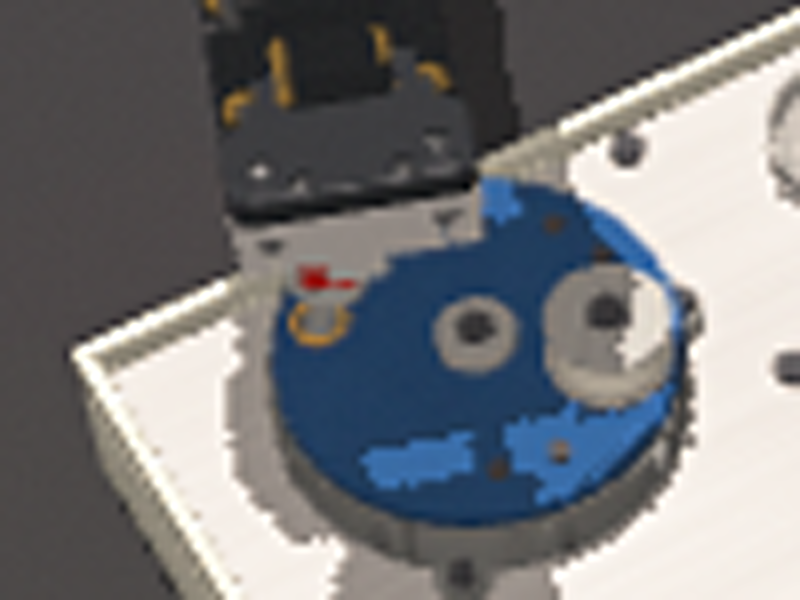

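The eye stays at about crop (320,320) and the jaws now lie along the tangent. I'll straighten the pin by moving the TCP radially outward over the eye.

arm_command:
  offset:
    - [-0.2,0,-0.1]
    - [-0.4,0,-0.1]
    - [-0.6,0,-0.1]
    - [-0.7,0,-0.1]
    - [-0.7,0,-0.1]
  twist: [0,0,0,0,0]

```text
clock: 13.8
eef_pos: [0.5262, -0.067, 0.1539]
ee_rot: [-2.589, -1.764, 0.002]
wrist_force: [-3.6, 8.5, -1.8]
opening: 0.0174
```

arm_command:
  offset:
    - [-0.2,0,0]
    - [-0.4,0,0]
    - [-0.6,0,0]
    - [-0.7,0,0]
    - [-0.7,0,0]
  twist: [0,0,0,0,0]

```text
clock: 14.3
eef_pos: [0.5241, -0.0735, 0.1543]
ee_rot: [-2.59, -1.765, 0.0]
wrist_force: [-3.0, 9.4, 0.3]
opening: 0.0177
```

```bash
cat > wh.py <<'E'
from h import *
C=np.array([.553,-.0368])
def wheel():
    c=cap('scene');f=c['frame'];P=cloud(c)
    hsv=cv2.cvtColor(f,cv2.COLOR_RGB2HSV).astype(int);H,S,V=hsv[...,0],hsv[...,1],hsv[...,2]
    d=np.hypot(P[...,0]-C[0],P[...,1]-C[1])
    m=(d<.066)&(abs(P[...,2]-.119)<.003)&(S<70)&(d>.02)
    a=P[m];r=cv2.minEnclosingCircle(a[:,:2].astype(np.float32)) if len(a) else None
    b=(H>8)&(H<30)&(S>110)&(V>60)&(d<.066)&(abs(P[...,2]-.094)<.01)&(d>.035)
    e=P[b];
    if r:
        x=np.array(r[0])-C;print('roller',len(a),r,'theta',(np.arctan2(x[1],x[0])-ROLL0+np.pi)%(2*np.pi)-np.pi)
    if len(e):
        x=e.mean(0)[:2];print('eye visible',len(e),x,'ang',np.arctan2(*(x-C)[::-1])%(2*np.pi)-3.448)
ROLL0=np.arctan2(-.0238+.0368,.5924-.553)
wheel();to((.5216,-.0756,.1535))
print(bot.observe()['torque'])
E
python3 wh.py
```

```text
roller 104 ((0.553471565246582, -0.037426747381687164), 0.06003303825855255) theta -1.2444622436869537
eye visible 13 [ 0.52412702 -0.07759299] ang 0.6484521895326094
t 14.35 p [ 0.5241 -0.0734  0.1544] yawx 1.1963 tilt [-0.004  0.006 -1.   ] F [-2.9  7.6 -0.2] open 0.0177
-> [-0.29 -0.15  0.09]
[1.93254494 0.62719454 0.00665755]
```

arm_command:
  offset:
    - [-0.2,-0.06,0]
    - [-0.4,-0.12,0]
    - [-0.45,-0.13,0]
    - [-0.45,-0.13,0]
  twist: [0,0,0,0]

```text
clock: 14.75
eef_pos: [0.5217, -0.0772, 0.1546]
ee_rot: [-2.591, -1.765, -0.001]
wrist_force: [-1.5, 8.2, -0.1]
opening: 0.0175
```

```bash
sed -i 's/(d>.02)$/(d>.018)\&(P[...,0]>.55)\&(P[...,1]>-.05)/' wh.py
cat >> wh.py <<'E'
p=bot.observe()['eef_pos'][:2]-C;F=bot.observe()['wrist_force'];a=np.arctan2(p[1],p[0]);u=np.array([np.cos(a),np.sin(a)])
print('tcp r',np.hypot(*p),'theta',a%(2*np.pi)-3.448,'Frad',F[:2]@u,'Ftan',F[:2]@[-u[1],u[0]])
E
python3 wh.py
```

```text
roller 85 ((0.5818871259689331, -0.006596426013857126), 0.019795997068285942) theta 0.488971125242359
eye visible 13 [ 0.52288151 -0.07632477] ang 0.6132420692688902
t 14.8 p [ 0.5217 -0.0771  0.1546] yawx 1.1963 tilt [-0.003  0.006 -1.   ] F [-1.   8.9 -1.1] open 0.0179
-> [ 0.14 -0.06  0.11]
[2.00275072 0.28109044 0.03753933]
tcp r 0.05107109590382947 theta 0.6045053266974123 Frad -6.435182880228791 Ftan -6.198919132611523
```

arm_command:
  offset:
    - [0.1,0.03,0]
    - [0.1,0.03,0.15]
    - [0.1,0.03,0.3]
    - [0.1,0.03,0.3]
  twist: [0,0,0,0]

```text
clock: 15.2
eef_pos: [0.5221, -0.077, 0.1517]
ee_rot: [-2.591, -1.766, 0.001]
wrist_force: [-3.2, 6.2, 0.5]
opening: 0.0179
```

arm_command:
  offset:
    - [0,0,0.06]
    - [0,0,0.06]
  twist: [0,0]

```text
clock: 15.4
eef_pos: [0.5221, -0.077, 0.1513]
ee_rot: [-2.591, -1.766, 0.001]
wrist_force: [-4.0, 6.0, 2.0]
opening: 0.0179
```

arm_command:
  offset:
    - [0,0,0.06]
    - [0,0,0.06]
  twist: [0,0]

```text
clock: 15.6
eef_pos: [0.5221, -0.077, 0.1508]
ee_rot: [-2.591, -1.766, 0.001]
wrist_force: [-3.5, 6.4, 3.2]
opening: 0.0178
```

```bash
python3 wh.py;python3 arc.py 0.05 0.0502
```

```text
roller 74 ((0.5817450284957886, -0.005874543450772762), 0.0198469590395689) theta 0.5032212776086102
eye visible 12 [ 0.5237989  -0.07760375] ang 0.6432384544285994
t 15.65 p [ 0.5222 -0.077   0.1509] yawx 1.1967 tilt [-0.004  0.004 -1.   ] F [-4.1  6.4  2.9] open 0.0176
-> [ 0.12 -0.11 -0.26]
[1.50794178 0.86817862 0.02721967]
tcp r 0.05070759736570693 theta 0.6105001160288226 Frad -2.5799728564800994 Ftan -7.1220127452900055
t 15.65 p [ 0.5222 -0.077   0.1509] yawx 1.1967 tilt [-0.004  0.004 -1.   ] F [-4.1  6.4  2.9] open 0.0176
angle 4.0585001160288225 theta 0.6114748433400217 r 0.05070759736570693
0.05 [-0.01  0.26]
0.1 [-0.07  0.5 ]
0.15 [-0.1   0.75]
0.2 [-0.13  1.  ]
0.25 [-0.14  1.25]
0.3 [-0.15  1.5 ]
0.35 [-0.13  1.75]
0.4 [-0.11  2.  ]
```

Contact is back at z of about 0.151, so the pin is upright. I'll continue the light search.

arm_command:
  offset:
    - [0.02,0.12,0.02]
    - [0,0.25,0.02]
    - [0,0.25,0.02]
  twist: [0,0,0]

```text
clock: 15.95
eef_pos: [0.5242, -0.0782, 0.1508]
ee_rot: [-2.591, -1.766, 0.003]
wrist_force: [-5.1, 5.6, 5.6]
opening: 0.0176
```

arm_command:
  offset:
    - [-0.02,0.12,0]
    - [-0.04,0.25,0]
    - [-0.04,0.25,0]
  twist: [0,0,0]

```text
clock: 16.25
eef_pos: [0.5262, -0.0793, 0.1508]
ee_rot: [-2.59, -1.766, 0.004]
wrist_force: [-6.5, 6.0, 5.0]
opening: 0.0179
```

arm_command:
  offset:
    - [-0.02,0.12,0]
    - [-0.04,0.25,0]
    - [-0.04,0.25,0]
  twist: [0,0,0]

```text
clock: 16.55
eef_pos: [0.5282, -0.0804, 0.1507]
ee_rot: [-2.589, -1.766, 0.004]
wrist_force: [-7.8, 6.3, 5.0]
opening: 0.0177
```

```bash
python3 wh.py
```

```text
roller 87 ((0.5771687030792236, -0.0036002686247229576), 0.019525332376360893) theta 0.6228365537060618
eye visible 10 [ 0.52871463 -0.08109926] ang 0.7629198314497532
t 16.6 p [ 0.5282 -0.0805  0.1507] yawx 1.1968 tilt [-0.006  0.005 -1.   ] F [-6.3  6.6  5.3] open 0.0179
-> [ 0.21 -0.79 -0.27]
[1.55917138 1.48523296 0.01093724]
tcp r 0.05023744753741791 theta 0.7475512830109099 Frad -2.5870654540406206 Ftan -8.764940582286593
```

arm_command:
  offset:
    - [-0.01,0.12,0]
    - [-0.02,0.25,0]
    - [-0.02,0.25,0]
  twist: [0,0,0]

```text
clock: 16.9
eef_pos: [0.5302, -0.0815, 0.1507]
ee_rot: [-2.589, -1.765, 0.005]
wrist_force: [-6.8, 7.2, 6.6]
opening: 0.0178
```

arm_command:
  offset:
    - [0,0.12,0]
    - [-0.01,0.25,0]
    - [-0.01,0.25,0]
  twist: [0,0,0]

```text
clock: 17.2
eef_pos: [0.5322, -0.0825, 0.1506]
ee_rot: [-2.588, -1.765, 0.006]
wrist_force: [-7.7, 6.7, 6.4]
opening: 0.0175
```

arm_command:
  offset:
    - [0,0.12,0]
    - [0.01,0.25,0]
    - [0.01,0.25,0]
  twist: [0,0,0]

```text
clock: 17.5
eef_pos: [0.5343, -0.0834, 0.1506]
ee_rot: [-2.588, -1.765, 0.007]
wrist_force: [-9.2, 5.4, 6.1]
opening: 0.0176
```

```bash
python3 wh.py; python3 arc.py .05 .0502|tail -8
```

```text
roller 103 ((0.5714943408966064, 0.000827011012006551), 0.020163901150226593) theta 0.7952557931161475
eye visible 11 [ 0.53557352 -0.08444304] ang 0.9137332377125316
t 17.55 p [ 0.5343 -0.0834  0.1506] yawx 1.1972 tilt [-0.009  0.005 -1.   ] F [-9.1  5.8  6.7] open 0.0178
-> [ 0.26 -1.47 -0.27]
[1.59462044 2.15120208 0.01771719]
tcp r 0.05016525246065758 theta 0.8826097192105169 Frad -2.0058920670212452 Ftan -10.646007517611286
0.05 [0.   0.25]
0.1 [0.02 0.5 ]
0.15 [0.05 0.75]
0.2 [0.09 1.  ]
0.25 [0.14 1.24]
0.3 [0.21 1.49]
0.35 [0.29 1.72]
0.4 [0.38 1.96]
```

arm_command:
  offset:
    - [0,0.12,-0.02]
    - [0,0.25,-0.02]
    - [0,0.25,-0.02]
  twist: [0,0,0]

```text
clock: 17.85
eef_pos: [0.5364, -0.0843, 0.1505]
ee_rot: [-2.588, -1.765, 0.008]
wrist_force: [-8.8, 6.4, 5.2]
opening: 0.0178
```

arm_command:
  offset:
    - [0.01,0.12,0]
    - [0.02,0.25,0]
    - [0.02,0.25,0]
  twist: [0,0,0]

```text
clock: 18.15
eef_pos: [0.539, -0.0852, 0.1502]
ee_rot: [-2.589, -1.766, 0.007]
wrist_force: [-7.8, 4.8, 3.2]
opening: 0.0178
```

arm_command:
  offset:
    - [0.01,0.12,0]
    - [0.03,0.25,0]
    - [0.03,0.25,0]
  twist: [0,0,0]

```text
clock: 18.45
eef_pos: [0.5413, -0.0859, 0.15]
ee_rot: [-2.588, -1.765, 0.008]
wrist_force: [-7.8, 5.2, 2.8]
opening: 0.0177
```

```bash
python3 wh.py; python3 arc.py .05 .0502|tail -8
```

```text
roller 79 ((0.5674093961715698, 0.002577040111646056), 0.019755806773900986) theta 0.901295776122172
eye visible 9 [ 0.54269154 -0.08664171] ang 1.0604405659061666
t 18.5 p [ 0.5412 -0.0858  0.15  ] yawx 1.1972 tilt [-0.009  0.004 -1.   ] F [-7.9  5.1  2.3] open 0.0177
-> [ 0.24 -2.21 -0.33]
[1.16201548 1.78414084 0.01565671]
tcp r 0.05042528089371977 theta 1.0290547388939797 Frad -3.1320559336914453 Ftan -8.841746504358406
0.05 [0.06 0.24]
0.1 [0.12 0.49]
0.15 [0.18 0.73]
0.2 [0.26 0.97]
0.25 [0.35 1.21]
0.3 [0.45 1.44]
0.35 [0.56 1.66]
0.4 [0.68 1.88]
```

z, Fz and the tangential drag all changed around θ of 0.95 to 1.03. I'll test it here with a little more depth.

arm_command:
  offset:
    - [0,0,0.05]
    - [0,0,0.1]
    - [0,0,0.1]
  twist: [0,0,0]

```text
clock: 18.8
eef_pos: [0.5413, -0.086, 0.1492]
ee_rot: [-2.589, -1.766, 0.008]
wrist_force: [-6.4, 4.7, 3.2]
opening: 0.0175
```

arm_command:
  offset:
    - [0,0,0.05]
    - [0,0,0.1]
    - [0,0,0.1]
  twist: [0,0,0]

```text
clock: 19.1
eef_pos: [0.5414, -0.0861, 0.1482]
ee_rot: [-2.589, -1.766, 0.008]
wrist_force: [-7.8, 4.8, 2.5]
opening: 0.0182
```

```bash
python3 wh.py
```

```text
roller 85 ((0.5657323598861694, 0.0022171693854033947), 0.019833633676171303) theta 0.9366627929484412
eye visible 12 [ 0.54249119 -0.08745732] ang 1.0598412639860073
t 19.15 p [ 0.5414 -0.086   0.1481] yawx 1.1972 tilt [-0.009  0.004 -1.   ] F [-7.2  4.7  2.7] open 0.0178
-> [ 0.25 -2.22 -0.51]
[ 1.06385144  1.76615902 -0.01720663]
tcp r 0.05058978261334269 theta 1.0321121720942785 Frad -2.93786154288318 Ftan -8.105423638055331
```

The point is sinking with only about 3 N, 3 mm below the flange surface, so this is the lock hole. I'll ease it down and watch the force.

arm_command:
  offset:
    - [0.03,0,0.1]
    - [0.03,0,0.2]
    - [0.03,0,0.3]
    - [0.03,0,0.3]
  twist: [0,0,0,0]

```text
clock: 19.55
eef_pos: [0.5415, -0.0859, 0.1451]
ee_rot: [-2.589, -1.766, 0.008]
wrist_force: [-7.8, 3.8, 2.3]
opening: 0.0178
```

arm_command:
  offset:
    - [0,0,0.1]
    - [0,0,0.2]
    - [0,0,0.3]
    - [0,0,0.3]
  twist: [0,0,0,0]

```text
clock: 19.95
eef_pos: [0.5415, -0.0859, 0.1421]
ee_rot: [-2.589, -1.766, 0.008]
wrist_force: [-6.4, 4.9, 2.4]
opening: 0.0179
```

```bash
python3 wh.py
```

```text
roller 69 ((0.5663132071495056, 0.0020007446873933077), 0.018682096153497696) theta 0.9215644059158876
eye visible 7 [ 0.54479057 -0.08728651] ang 1.1031934024884475
t 20.0 p [ 0.5415 -0.0859  0.1421] yawx 1.1971 tilt [-0.008  0.003 -1.   ] F [-7.6  3.9  2.5] open 0.0176
-> [ 0.23 -2.24 -1.12]
[0.89419829 1.69813868 0.04265782]
tcp r 0.05043369353837569 theta 1.0337674975163247 Frad -2.0877344109068097 Ftan -8.258171664349607
```

arm_command:
  offset:
    - [0,0,0.2]
    - [0,0,0.4]
    - [0,0,0.6]
    - [0,0,0.8]
    - [0,0,0.8]
  twist: [0,0,0,0,0]

```text
clock: 20.5
eef_pos: [0.5414, -0.0858, 0.1338]
ee_rot: [-2.589, -1.766, 0.008]
wrist_force: [-7.3, 5.2, 2.6]
opening: 0.0176
```

arm_command:
  offset:
    - [0,0,0.1]
    - [0,0,0.2]
    - [0,0,0.3]
    - [0,0,0.3]
  twist: [0,0,0,0]

```text
clock: 20.9
eef_pos: [0.5415, -0.0858, 0.1311]
ee_rot: [-2.589, -1.766, 0.008]
wrist_force: [-7.6, 4.7, 2.4]
opening: 0.0177
```

arm_command:
  offset:
    - [0,0,0.07]
    - [0,0,0.15]
    - [0,0,0.15]
  twist: [0,0,0]

```text
clock: 21.2
eef_pos: [0.5415, -0.0858, 0.1296]
ee_rot: [-2.589, -1.766, 0.007]
wrist_force: [-6.8, 5.5, 2.7]
opening: 0.0179
```

arm_command:
  offset:
    - [0,0,0.05]
    - [0,0,0.05]
  twist: [0,0]

```text
clock: 21.4
eef_pos: [0.5416, -0.0858, 0.1292]
ee_rot: [-2.589, -1.766, 0.007]
wrist_force: [-8.4, 3.9, 2.6]
opening: 0.0171
```

arm_command:
  offset:
    - [0,-0.1,0]
    - [0.03,-0.15,0]
    - [0.03,-0.15,0]
  twist: [0,0,0]

```text
clock: 21.7
eef_pos: [0.5408, -0.0855, 0.1292]
ee_rot: [-2.591, -1.767, 0.006]
wrist_force: [-6.5, 2.8, 0.2]
opening: 0.0178
```

```bash
python3 wh.py
```

```text
roller 88 ((0.5658103227615356, 0.0009863763116300106), 0.02059355191886425) theta 0.9252350949632957
t 21.75 p [ 0.5408 -0.0855  0.1293] yawx 1.197 tilt [-0.006  0.002 -1.   ] F [-6.4  2.3  1.5] open 0.0178
-> [ 0.22 -2.17 -2.41]
[ 0.62843341  1.22643466 -0.0174863 ]
tcp r 0.05023803762246458 theta 1.0188990711360728 Frad -0.6590689524677362 Ftan -6.7714661264211555
```

arm_command:
  offset:
    - [0,-0.1,0]
    - [0,-0.15,0]
    - [0,-0.15,0]
  twist: [0,0,0]

```text
clock: 22.05
eef_pos: [0.5405, -0.0854, 0.1293]
ee_rot: [-2.594, -1.769, 0.003]
wrist_force: [-2.8, 1.8, -3.9]
opening: 0.0176
```

arm_command:
  offset:
    - [0,0,0.05]
    - [0,0,0.05]
  twist: [0,0]

```text
clock: 22.25
eef_pos: [0.5406, -0.0855, 0.1293]
ee_rot: [-2.594, -1.769, 0.003]
wrist_force: [-5.3, 2.9, -1.7]
opening: 0.0177
```

```bash
python3 wh.py
```

```text
roller 89 ((0.5655561089515686, 0.002367989392951131), 0.020253976806998253) theta 0.9418740151277225
t 22.3 p [ 0.5406 -0.0855  0.1293] yawx 1.1969 tilt [-0.003  0.001 -1.   ] F [-4.8  2.2 -1.7] open 0.0178
-> [ 0.22 -2.14 -2.42]
[4.55028149e-01 1.08688744e+00 1.13222923e-07]
tcp r 0.05021528046628394 theta 1.0146921282735257 Frad -0.9872558983821065 Ftan -5.166709202653618
```

arm_command:
  offset:
    - [0,-0.05,0.05]
    - [0,-0.1,0.1]
    - [0,-0.1,0.1]
  twist: [0,0,0]

```text
clock: 22.6
eef_pos: [0.5405, -0.0854, 0.1292]
ee_rot: [-2.595, -1.77, 0.001]
wrist_force: [-5.9, 1.6, 0.9]
opening: 0.0176
```

arm_command:
  offset:
    - [0,0,0.05]
    - [0,0,0.05]
  twist: [0,0]

```text
clock: 22.8
eef_pos: [0.5405, -0.0854, 0.1291]
ee_rot: [-2.595, -1.769, 0.001]
wrist_force: [-5.8, 2.6, 3.5]
opening: 0.0178
```

It's home: TCP z is 0.129, so the collar is at about 0.094. I'll release and rise.

arm_command:
  offset:
    - [0,0,0]
    - [0,0,0]
    - [0,0,0]
    - [0,0,0]
    - [0,0,0]
  twist: [0,0,0,0,0]
  jaw: 0.15

```text
clock: 23.3
eef_pos: [0.541, -0.0856, 0.1286]
ee_rot: [2.595, 1.769, 0.001]
wrist_force: [-0.0, -0.1, -0.0]
opening: 0.0402
```

arm_command:
  offset:
    - [0,0,-1]
    - [0,0,-3]
    - [0,0,-6]
    - [0,0,-10]
    - [0,0,-14]
    - [0,0,-14]
  twist: [0,0,0,0,0,0]

```text
clock: 23.9
eef_pos: [0.5438, -0.0864, 0.2762]
ee_rot: [2.587, 1.764, 0.012]
wrist_force: [0.3, -1.0, 0.8]
opening: 0.04
```

Run:
```python
from h import *
st()
c=cap('scene');np.savez('s8.npz',**c);f=c['frame'];cv2.imwrite('pics/g8.png',cv2.resize(f[200:275,190:290],(800,600),interpolation=2)[:,:,::-1])
```

```text
t 23.9 p [ 0.5438 -0.0864  0.2762] yawx 1.1969 tilt [ 0.012 -0.005 -1.   ] F [ 0.3 -1.   0.8] open 0.04
```

View pics/g8.png

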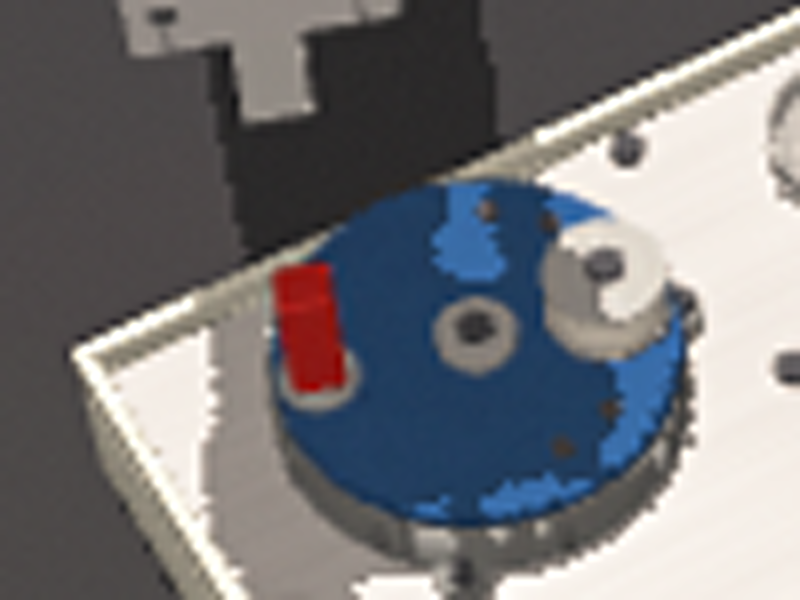

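The pin stands in the wheel with its collar at about (318,378) and its red top at about (304,284). The wheel is held at about 1 rad and the gripper is clear. I'll check numerically that it's upright and seated.

Run:
```python
from h import *
c=dict(np.load('s8.npz'));f=c['frame'].astype(int);P=cloud(c)
q=lambda x,y:(190+x/8-.5,200+y/8-.5)
print('collar',ray(c,*q(318,378),.098),'top',ray(c,*q(304,284),.142))
m=(f[...,0]>100)&(f[...,1]<60)&(f[...,2]<60);m[:225]=0;m[255:]=0;m[:,:215]=0;m[:,240:]=0
a=P[m];print('red z max pct',np.percentile(a[:,2],[50,90,95,99]),'n',len(a))
t=m&(f[...,0]>180);print('top face n',t.sum(),P[t].mean(0).round(4))
b=np.load('scene0.npz')['frame'].astype(int);d=abs(f-b).sum(2)>120
for n,r in(('bottle',(315,362,118,165)),('clamp',(145,175,358,400)),('rest of shaker/dish',(190,300,285,395))):print(n,d[r[0]:r[1],r[2]:r[3]].sum())
st()
```

```text
collar [ 0.54078238 -0.08641179  0.098     ] top [ 0.53788463 -0.08500523  0.142     ]
red z max pct [0.1330381  0.14354571 0.14436776 0.14550084] n 103
top face n 0 [nan nan nan]
bottle 0
clamp 0
rest of shaker/dish 0
t 23.95 p [ 0.5424 -0.086   0.2727] yawx 1.1969 tilt [ 0.007 -0.003 -1.   ] F [-0.7 -0.1 -0.1] open 0.0402<stdin>:7: RuntimeWarning: Mean of empty slice.
  ret = um.true_divide(
```

The rest of the scene is unchanged. My hand-read tilt of about 0.07 rad is close to reading error, so I'll check it better. I'll compare the centroid and top of the red area with where an upright grip at the last gripped TCP would appear.

Run:
```python
from h import *
def px(c,p):
    T=c['cam_to_world'];q=T[:3,:3].T@(np.array(p)-T[:3,3]);K=c['mtx'];return [K[0,0]*q[0]/-q[2]+K[0,2],K[1,1]*q[1]/q[2]+K[1,2]]
def pred(c,xy,zc,yaw,tilt=(0,0),piv=.03):
    o=[]
    for a in(-.009,.009):
        for b in(-.009,.009):
            for h in(-.022,.022):
                o.append(px(c,[xy[0]+a*np.cos(yaw)-b*np.sin(yaw)+tilt[0]*(h+piv),xy[1]+a*np.sin(yaw)+b*np.cos(yaw)+tilt[1]*(h+piv),zc+h]))
    h=cv2.convexHull(np.array(o,np.float32));M=cv2.moments(h);r=cv2.minAreaRect(h)
    return np.array([M['m10']/M['m00'],M['m01']/M['m00']]),M['m00'],h[:,0].min(0),h[:,0].max(0)
def meas(f,box):
    f=f[box[0]:box[1],box[2]:box[3]].astype(float)
    r=(f[...,0]>85)&(f[...,1]<.45*f[...,0])&(f[...,2]<.45*f[...,0])
    a=np.argwhere(r)+[box[0],box[2]];return a.mean(0)[::-1],len(a),a.min(0)[::-1],a.max(0)[::-1]
c0=dict(np.load('scene0.npz'));c=dict(np.load('s8.npz'))
print('start  meas',meas(c0['frame'],(250,280,120,145)));print('start  pred',pred(c0,(.4417,-.3066),.066,-.403))
print('now    meas',meas(c['frame'],(225,256,215,242)))
for t in(0,.07,.1):print('tilt',t,pred(c,(.5407,-.0855),.12,1.197,(-.97*t,.23*t)))
```

```text
start  meas (array([132.90350877, 265.85087719]), 114, array([128, 259]), array([138, 273]))
start  pred (array([133.01546119, 266.36606997]), 146.27413282520138, array([127.217064, 257.93173 ], dtype=float32), array([138.75104, 274.83566], dtype=float32))
now    meas (array([228.17142857, 240.4       ]), 105, array([224, 233]), array([232, 248]))
tilt 0 (array([228.72522501, 241.18563494]), 125.74900611420162, array([223.69313, 232.33975], dtype=float32), array([233.67583, 250.09717], dtype=float32))
tilt 0.07 (array([228.462414  , 240.53725121]), 133.05823671503458, array([223.2986, 231.2103], dtype=float32), array([233.6137, 249.9215], dtype=float32))
tilt 0.1 (array([228.35671282, 240.25899054]), 136.38288342475425, array([223.12991, 230.7274 ], dtype=float32), array([233.58707, 249.84624], dtype=float32))
```

After the calibration bias, the tilt is at most about 0.03 rad, so it's upright within measurement. I'll wait a moment, check it's stable and hand in.

arm_command:
  offset:
    - [0,0,-2]
    - [0,0,-2]
    - [0,0,-2]
    - [0,0,-2]
    - [0,0,-2]
    - [0,0,-2]
    - [0,0,-2]
    - [0,0,-2]
  twist: [0,0,0,0,0,0,0,0]

```text
clock: 24.75
eef_pos: [0.5406, -0.0853, 0.2881]
ee_rot: [-2.596, -1.77, 0.0]
wrist_force: [-0.2, 0.1, -0.5]
opening: 0.0397
```

Run:
```python
from h import *
c=cap('scene');f=c['frame'][225:256,215:242].astype(float)
r=(f[...,0]>85)&(f[...,1]<.45*f[...,0])&(f[...,2]<.45*f[...,0]);a=np.argwhere(r)+[225,215];print(a.mean(0)[::-1],len(a))
b=np.load('s8.npz')['frame'].astype(int);print('changed px on wheel',(abs(c['frame'].astype(int)-b)[235:275,218:285].sum(2)>150).sum())
st();print(order.sign_off())
```

```text
[228.17142857 240.4       ] 105
changed px on wheel 10
t 24.8 p [ 0.5406 -0.0853  0.2882] yawx 1.1968 tilt [-0.  0. -1.] F [ 0.  -0.5 -1.2] open 0.04
the job is handed in; nothing more can be done
None
```

The wheel is pinned back: the red pin is fully home in the lock hole at about 1.0 rad, and I handed the job in at 24.8 s. I took the pin from the block, put it through the eye and turned the wheel counter-clockwise. I felt along the flange with roughly 4–8 N until the point sank into the hole. Then I pushed it down until the collar met the wheel and let go.

**Setback:** around 0.6 rad of wheel angle the pin tilted in the jaws, its point lagging about 15 mm. I turned the gripper so the jaws pushed along the direction of travel, straightened the pin against the eye, and went on with the search.

**Last checks:**
- **Seating:** the collar came to about 94 mm, the height of the wheel's upper face.
- **Holding:** the pin showed no movement 0.85 s after I rose clear. The gripper touches nothing.
- **Other items:** the bottle, the clamp and the part of the shaker deck I compared show no change in the scene camera.
- **Upright:** a rough hand reading gave a lean of about 0.07 rad. A better comparison, corrected for camera bias, gave 0.03 rad or less, so I treated it as upright within what the camera can show.
- **Wheel angle:** this is rough: the camera's partial view of the roller gave about 0.93 rad, the arm's position about 1.02.

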